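# Turn the mug carousel so the green mug faces the customers

## Task

On the gift shop counter, gently turn the round mug carousel by pushing the green pegs on its rim with your fingertips until the all-green mug stands at the front, right behind the yellow marker of the stand, and leave it at rest there. Do not touch or lift the mugs, keep every mug upright on its cork seat, and leave the other goods on the counter alone.

Things in the scene. Friction and masses are not known exactly. Their poses are not given: they have to be found in the camera images.
- hub (a point): Centre of the carousel's top face, on its vertical turning axis, 45 mm above the counter. The carousel is a light wooden disc of radius 168 mm, 15 mm thick, on a fixed stand. The axes of this point turn with the disc. A brass knob (radius 14 mm, 30 mm tall) stands here. Everything on the disc except the pegs lies within 130 mm of the axis.
- peg0 (a point): Foot of one of six upright green pegs (radius 7 mm, standing 42 mm above the disc's top, so up to 87 mm above the counter) on the disc's rim, 152 mm from the turning axis. The pegs stand at 0 (this one), 60, 120, 180, 240 and 300 degrees from the hub point's x axis and turn with the disc.
- carousel (a joint): Turning angle of the disc from where it stood at the start, rad, counter-clockwise from above positive; 0 at the start, whatever way the disc faces. It turns either way without limit or stop; about 1.3 N on a peg keeps it turning slowly, and it stops at once where it is left.
- front (a point): The front place, where the green mug's origin belongs: 74 mm from the turning axis, at the height of the disc's top, towards the yellow marker. The marker is a yellow pointed tab, at most 14 mm high, on the stand's foot just outside the disc (168 to 230 mm from the axis), on the far side from the robot, up to 40 degrees either way. It does not move.
- seat0 (a point): Centre of the top of a round cork seat (radius 36 mm, flush) on the disc, 74 mm from the axis, 0 degrees from the hub point's x axis; turns with the disc. A mug stands on each seat.
- seat1 (a point): Centre of the top of a round cork seat (radius 36 mm, flush) on the disc, 74 mm from the axis, 90 degrees from the hub point's x axis; turns with the disc. A mug stands on each seat.
- seat2 (a point): Centre of the top of a round cork seat (radius 36 mm, flush) on the disc, 74 mm from the axis, 180 degrees from the hub point's x axis; turns with the disc. A mug stands on each seat.
- seat3 (a point): Centre of the top of a round cork seat (radius 36 mm, flush) on the disc, 74 mm from the axis, 270 degrees from the hub point's x axis; turns with the disc. A mug stands on each seat.
- green_mug: An espresso mug of outer radius 30 mm, 60 mm tall, open at the top, with a small ear handle (pointing any way, reaching at most 25 mm out from its wall), about 150 g, standing loose on one of the four seats. Origin: centre of its underside. It must not be touched. Colour: green all over. This is the one to bring to the front.
- white_mug: An espresso mug of outer radius 30 mm, 60 mm tall, open at the top, with a small ear handle (pointing any way, reaching at most 25 mm out from its wall), about 150 g, standing loose on one of the four seats. Origin: centre of its underside. It must not be touched. Colour: white.
- blue_mug: An espresso mug of outer radius 30 mm, 60 mm tall, open at the top, with a small ear handle (pointing any way, reaching at most 25 mm out from its wall), about 150 g, standing loose on one of the four seats. Origin: centre of its underside. It must not be touched. Colour: blue.
- terracotta_mug: An espresso mug of outer radius 30 mm, 60 mm tall, open at the top, with a small ear handle (pointing any way, reaching at most 25 mm out from its wall), about 150 g, standing loose on one of the four seats. Origin: centre of its underside. It must not be touched. Colour: terracotta (reddish brown).
- sheep: A toy sheep, white body and black head, about 90 x 42 x 69 mm, loose on the counter beside the carousel. Origin: under its middle. Leave alone.
- bell: A white ceramic bell, 68 mm across, 70 mm tall, loose on the counter. Origin: centre of its underside. Leave alone.
- gift_box: A green gift box with a yellow band, 102 x 70 x 51 mm, loose on the counter. Origin: centre of its underside. Leave alone.
- globe: A glass ball of radius 30 mm on a round wooden foot, 72 mm tall, loose on the counter. Origin: centre of its underside. Leave alone.
Things that resemble listed ones, but are neither listed nor needed, are in the scene too. What is shaped like the green_mug but purple is not meant.

How it is judged:
At the end, for the whole second after the job is handed in: The green mug stands within 15 mm of the front place (about 11 degrees of turn), the carousel is at rest (under 0.05 rad/s), and all four mugs are upright (within 0.15 rad), each within 14 mm of the centre of a seat (horizontal distance between green_mug and front below 0.015 m and velocity of joint carousel between -0.05 and 0.05 rad/s and (horizontal distance between green_mug and seat0 below 0.014 m or horizontal distance between green_mug and seat1 below 0.014 m or horizontal distance between green_mug and seat2 below 0.014 m or horizontal distance between green_mug and seat3 below 0.014 m) and (horizontal distance between white_mug and seat0 below 0.014 m or horizontal distance between white_mug and seat1 below 0.014 m or horizontal distance between white_mug and seat2 below 0.014 m or horizontal distance between white_mug and seat3 below 0.014 m) and (horizontal distance between blue_mug and seat0 below 0.014 m or horizontal distance between blue_mug and seat1 below 0.014 m or horizontal distance between blue_mug and seat2 below 0.014 m or horizontal distance between blue_mug and seat3 below 0.014 m) and (horizontal distance between terracotta_mug and seat0 below 0.014 m or horizontal distance between terracotta_mug and seat1 below 0.014 m or horizontal distance between terracotta_mug and seat2 below 0.014 m or horizontal distance between terracotta_mug and seat3 below 0.014 m) and angle between each of green_mug, white_mug, blue_mug, terracotta_mug's own z axis and vertical below 0.15 rad); the robot touches nothing.
It fails at once if a mug is touched by the robot (more than 1 N) (contact force between any of the fingers, the arm and green_mug above 1 N or contact force between any of the fingers, the arm and white_mug above 1 N or contact force between any of the fingers, the arm and blue_mug above 1 N or contact force between any of the fingers, the arm and terracotta_mug above 1 N).
It fails at once if a mug is lifted more than 15 mm off the carousel (height (world z) of any of green_mug, white_mug, blue_mug, terracotta_mug above 0.06 m).
It fails at once if a mug is tipped (more than 0.4 rad) or slides more than 25 mm from every seat (angle between any of green_mug, white_mug, blue_mug, terracotta_mug's own z axis and vertical above 0.4 rad or (horizontal distance between green_mug and seat0 above 0.025 m and horizontal distance between green_mug and seat1 above 0.025 m and horizontal distance between green_mug and seat2 above 0.025 m and horizontal distance between green_mug and seat3 above 0.025 m) or (horizontal distance between white_mug and seat0 above 0.025 m and horizontal distance between white_mug and seat1 above 0.025 m and horizontal distance between white_mug and seat2 above 0.025 m and horizontal distance between white_mug and seat3 above 0.025 m) or (horizontal distance between blue_mug and seat0 above 0.025 m and horizontal distance between blue_mug and seat1 above 0.025 m and horizontal distance between blue_mug and seat2 above 0.025 m and horizontal distance between blue_mug and seat3 above 0.025 m) or (horizontal distance between terracotta_mug and seat0 above 0.025 m and horizontal distance between terracotta_mug and seat1 above 0.025 m and horizontal distance between terracotta_mug and seat2 above 0.025 m and horizontal distance between terracotta_mug and seat3 above 0.025 m)).
It fails at once if the carousel is spun hard (faster than 2 rad/s) (velocity of joint carousel above 2 rad/s or velocity of joint carousel below -2 rad/s).
It fails at once if the sheep, bell, gift box or globe is moved more than 15 mm (distance of any of sheep, bell, gift_box, globe from where it was at the start of the episode above 0.015 m).
It also fails if it takes over 64 s, if anything falls off the work surface, if the arm or the gripper's body presses on something with over 40 N, if the wrist force passes 120 N, or if a joint passes its speed limit or range.

## Robot

A 6-joint arm with a two-finger parallel gripper is mounted at the origin on the work surface. World frame = base frame: x ahead of the robot, y to its left, z up, the work surface at z = 0. Lengths are in m, angles in rad, forces in N, time in s.
With the tool pointing down it reaches from about 0.35 to 0.875 m from the base axis. Payload 15.5 kg.
Tool frame: the origin (TCP) lies between the finger pads; the fingertips stand 14 mm ahead of it and the grasp point (between the pads) lies 5 mm behind it (manip.nose_length is the distance from the TCP to the fingertips, in m); z points along the fingers, y is the direction in which the jaws open and shut (so a half turn about z gives the same grasp; the last joint's range is limited). The gripper opens to 85 mm and grips with 20 to 120 N. Pads are 22 mm wide; open, the fingers measure 114 mm over their backs; the gripper's body (76 mm by 85 mm) begins 54 mm behind the grasp point. The pads swing forward as they close: fully open they stand 13 mm farther back than shut.
Start: joints at [-1.421, 0.494, 1.345, -0, 1.302, -0.096], TCP at [0.151, -0.606, 0.245] pointing down, gripper open.
Joint ranges: [-2.91, 2.91], [-0.82, 2.16], [0.22, 2.67], [-1.22, 4.37], [0.12, 2.79], [-3.08, 3.08]. Speed limits (rad/s): [1.89, 1.89, 2.57, 3.01, 3.01, 3.01].

## Interface

Orientations are given as [roll, pitch, yaw] about the fixed x, y, z axes, in that order (R = Rz(yaw) Ry(pitch) Rx(roll)).
In Python, from cell import telemetry, optics, manip gives the robot as it stands.
- The arm moves only by the tool play_rows, never from a script. Its argument "increments" is a list of rows, each an object of numbers: "ax", "ay", "az": the turn, a rotation vector about the tool's x, y, z in degrees; "x", "y", "z": the shift along the tool's x, y, z in m; "jaw": the closure, from 0 (fully open) to 1 (shut). A call has exactly 8 rows; each row is the pose to reach, as a shift and turn from the pose commanded when the call began, along the tool's axes at that moment; what a row does not reach only later rows make up. A row lasts 1/12 s, in which the tool goes at most 41.7 mm and 7.16 degrees, less where a joint would pass 70% of its speed; a pose out of reach is approached as far as the arm can. A call with a gripper value outside its range is refused whole. The fingers move at their own pace and stop on an object; "grip_force" is the grip in N (left out, the last holds). Time passes only in rows, so rows that repeat a pose let the fingers close, or fill a call up. It gives the time, the measured TCP pose, the force and the opening at its end, in the units of the state.
- telemetry.observe(): the state, without advancing time (a new reading comes with each control period).
- optics.capture(name): name is "scene" or "top" or "wrist"; returns a dict with "pixels" (400x640x3 uint8, red, green, blue), "camera_matrix" (3x3 intrinsics, pixels), "rvec" (rotation vector, rad) and "tvec" (3), from world to camera coordinates, as OpenCV has them; the wrist camera has in their place "hand_eye" (4x4, takes a point from camera to tool coordinates, whose origin is the TCP and whose axes are the flange's). Camera axes: x right, y down, z forward; pixel columns grow to the right and rows downward; lengths in m; the calibration is good to about 2 mm. A picture is of the moment at which its call begins: read the wrist's pose just before it. There is no depth.
- manip.job_done(): hands the job in, once; it reports no verdict.
The state is a dict: "clock": time; "joint_positions": joint angles; "joint_velocities": joint speeds; "joint_torque": joint torques, N m; "tcp_pos": TCP position; "orientation": TCP orientation; "force": force on the tool from outside, world axes, zero at the start; "wrist_torque": the same for the moment, N m; "grip_width": finger opening in m.
Only numpy, scipy, OpenCV 4.12 (cv2) and the standard library are available. Lean on these libraries where they do the work, as an engineer would, in place of code of your own. Each camera call takes 0.05 s, during which the arm holds its last target.

## Working session

There is one attempt and no reset: what is moved stays moved. The work goes in short steps, Python scripts to look and compute and a tool call to move; the robot and the scene stay as the last step left them, time stands still between calls to the robot, and variables do not carry over. Pictures are saved under pics/ and viewed, and the job is handed in when it is done.

Besides the shell and the picture viewer there is one more tool, called in YAML: its name, and indented under it one key for each argument. play_rows: Moves the arm, as the interface text tells. Its arguments: {"type":"object","properties":{"increments":{"type":"array"},"grip_force":{"type":"number"}},"required":["increments"]}

```bash
mkdir -p pics; ls; python3 - <<'E'
from cell import telemetry, optics, manip
import cv2,numpy as np
print(telemetry.observe())
for n in ("scene","top"):
    c=optics.capture(n); cv2.imwrite(f"pics/{n}0.png",c["pixels"][:,:,::-1]); print(n,c["camera_matrix"],c["rvec"],c["tvec"])
    np.savez(f"{n}.npz",**{k:np.array(v) for k,v in c.items()})
E
```

```text
pics
{'clock': 0.0, 'joint_positions': array([-1.42150172e+00,  4.94152987e-01,  1.34617318e+00, -2.64701949e-06,
        1.30249322e+00, -9.55121920e-02]), 'joint_velocities': array([ 0.00086792, -0.00028491,  0.00116625,  0.00028039, -0.00087504,
        0.00143176]), 'joint_torque': array([ 7.44555378e-03, -8.82152295e+01, -3.83869278e+01,  1.29484647e-04,
        9.82636440e-03, -5.18691888e-05]), 'tcp_pos': array([ 0.15142125, -0.60600588,  0.24470477]), 'orientation': array([-3.14037127e+00, -1.14449954e-04,  2.44807436e-01]), 'force': array([-0.77845729,  0.59163171, -0.61552303]), 'wrist_torque': array([-0.02035916,  0.01326538,  0.07392259]), 'grip_width': 0.08538752988599524}
scene [[427.18491457   0.         315.70542332]
 [  0.         427.18491457 195.32603229]
 [  0.           0.           1.        ]] [ 1.19459649  2.37236357 -0.90658985] [ 0.28779137 -0.22482982  1.60390221]
top [[407.27450802   0.         320.38368851]
 [  0.         407.27450802 196.20864425]
 [  0.           0.           1.        ]] [ 2.19977683 -2.15993735  0.0552416 ] [-0.00223329  0.46038455  1.2317523 ]
```

View pics/top0.png

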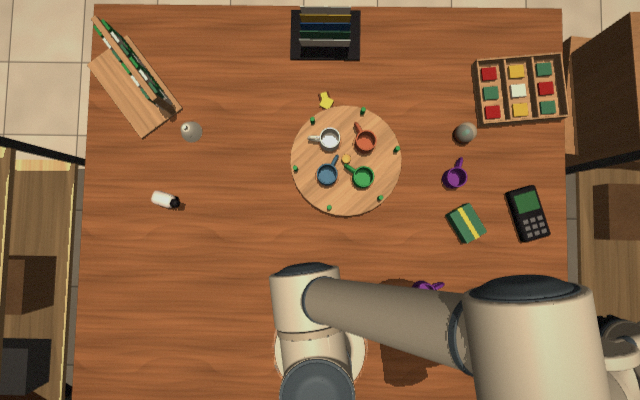

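View pics/scene0.png

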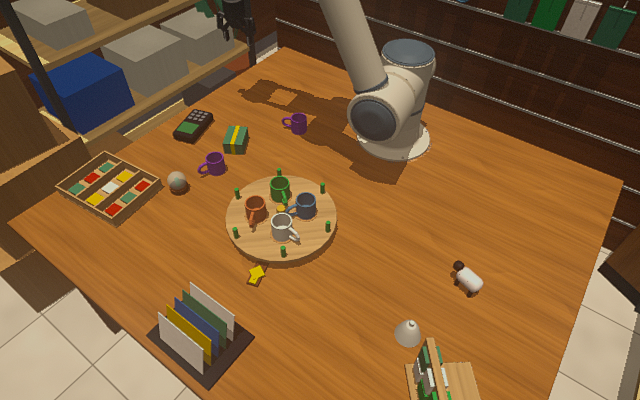

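```bash
cat > h.py <<'E'
import cv2,numpy as np
def w(c,uv,z):
    R=cv2.Rodrigues(np.array(c["rvec"]))[0];K=np.array(c["camera_matrix"]);t=np.array(c["tvec"]).ravel()
    d=R.T@np.linalg.inv(K)@np.array([uv[0],uv[1],1.]);o=-R.T@t
    return o+d*(z-o[2])/d[2]
def green(c,box,hl=(40,85)):
    hsv=cv2.cvtColor(np.array(c["pixels"]),cv2.COLOR_RGB2HSV)
    m=cv2.inRange(hsv,(hl[0],100,40),(hl[1],255,255)); k=np.zeros_like(m);x0,y0,x1,y1=box;k[y0:y1,x0:x1]=255
    n,l,s,cen=cv2.connectedComponentsWithStats(m&k)
    return [(cen[i],s[i]) for i in range(1,n) if s[i][4]>6]
E
python3 - <<'E'
from h import *
c=np.load("top.npz")
for cen,s in green(c,(280,95,412,220)): print(cen,s,w(c,cen,.066).round(4),w(c,cen,.087).round(4))
print("marker")
for cen,s in green(c,(310,85,345,112),(22,34)): print(cen,s,w(c,cen,.01).round(4))
im=c["pixels"][85:225,270:420,::-1]; cv2.imwrite("pics/topz.png",cv2.resize(im,None,fx=4.2,fy=4.2,interpolation=cv2.INTER_CUBIC)[:600])
E
```

```text
[362.53846154 109.88461538] [361 107   5   7  26] [ 0.7165 -0.1152  0.066 ] [ 0.7106 -0.1134  0.087 ]
[311.82608696 119.65217391] [310 117   5   7  23] [0.6848 0.0351 0.066 ] [0.6794 0.0342 0.087 ]
[396.53846154 148.57692308] [394 146   6   6  26] [ 0.6019 -0.2168  0.066 ] [ 0.5979 -0.2132  0.087 ]
[360.97169811 175.47877358] [344 164  30  24 424] [ 0.5202 -0.1129  0.066 ] [ 0.5177 -0.1112  0.087 ]
[294.70588235 167.70588235] [293 166   4   5  17] [0.54   0.0828 0.066 ] [0.5371 0.0811 0.087 ]
[379.9047619  197.28571429] [377 195   6   5  21] [ 0.4569 -0.1691  0.066 ] [ 0.4555 -0.1664  0.087 ]
[328.64705882 207.        ] [327 205   5   5  17] [ 0.4257 -0.0195  0.066 ] [ 0.4249 -0.0194  0.087 ]
marker
[325.40131579 100.57236842] [320  92  13  17 152] [ 0.7603 -0.0038  0.01  ]
```

View pics/topz.png

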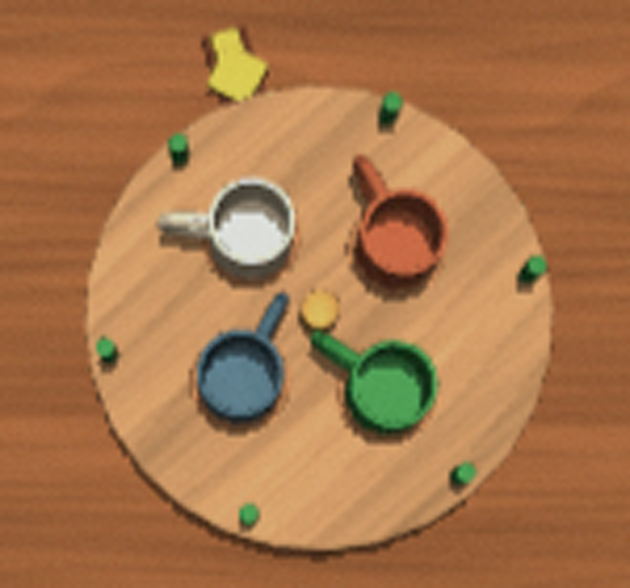

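```bash
python3 - <<'E'
from h import *
c=np.load("top.npz")
h=np.array([.571,-.067])
for n,u in dict(g=(391,387),b=(241,375),w=(252,225),t=(402,235)).items():
    p=w(c,(270+u[0]/4.2-.4,85+u[1]/4.2-.4),.105)[:2]-h; print(n,p,np.hypot(*p),np.degrees(np.arctan2(p[1],p[0])))
p=[(.7165,-.1152),(.6848,.0351),(.6019,-.2168),(.54,.0828),(.4569,-.1691),(.4257,-.0195)]
for q in p:
    q=np.array(q)-h; print(np.hypot(*q),np.degrees(np.arctan2(q[1],q[0])))
s=np.load("scene.npz")
im=s["pixels"][160:300,210:350,::-1]; cv2.imwrite("pics/scz.png",cv2.resize(im,None,fx=4.2,fy=4.2,interpolation=cv2.INTER_CUBIC))
for cen,_ in green(s,(240,255,275,290),(22,34)): print(w(s,cen,.012))
# marker pixel points in top zoom: tail, tip candidates
for u in [(228,32),(240,98),(262,70),(212,88)]:
    q=w(c,(270+u[0]/4.2-.4,85+u[1]/4.2-.4),.012)[:2]-h; print(u,np.hypot(*q),np.degrees(np.arctan2(q[1],q[0])))
E
```

```text
g [-0.05895867 -0.04766012] 0.07581300555502901 -141.04914363498509
b [-0.05250119  0.05409529] 0.07538352615047997 134.14323127016416
w [0.05062767 0.04841073] 0.07004827160055105 43.71766787266175
t [ 0.04532393 -0.0539083 ] 0.07042985238138534 -49.9442289228325
0.15327586241805988 -18.32856107318195
0.15288835796096445 41.89807527644638
0.15295375117989096 -78.34478363857602
0.15297398471635623 101.69189867874921
0.15311178922604227 -138.17689458448854
0.15286706643355194 161.89692206766256
[ 0.76123104 -0.00376494  0.012     ]
(228, 32) 0.22579868078583504 17.636452537337732
(240, 98) 0.17549095639784076 19.508762717588276
(262, 70) 0.19159059258145164 12.86395122358096
(212, 88) 0.19008948808174236 24.726299270036208
```

View pics/scz.png

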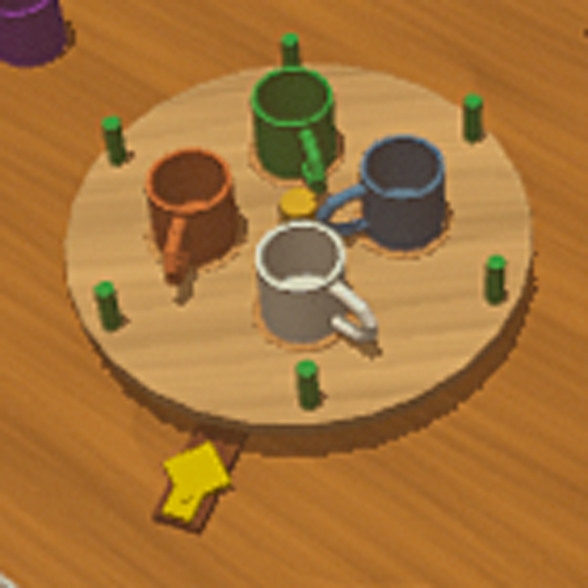

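play_rows:
  increments:
    - {"x":0.012,"y":-0.0105,"az":-2,"jaw":0.3}
    - {"x":0.036,"y":-0.0315,"az":-5,"jaw":0.5}
    - {"x":0.065,"y":-0.057,"az":-9,"jaw":0.5}
    - {"x":0.095,"y":-0.083,"az":-13,"jaw":0.5}
    - {"x":0.125,"y":-0.109,"az":-17,"jaw":0.5}
    - {"x":0.155,"y":-0.135,"az":-21,"jaw":0.5}
    - {"x":0.185,"y":-0.161,"az":-25,"jaw":0.5}
    - {"x":0.21,"y":-0.183,"az":-27.9,"jaw":0.5}

```text
invalid input
```

```bash
cat > t.py <<'E'
from cell import telemetry, optics, manip
import numpy as np,sys
from scipy.spatial.transform import Rotation as Ro
s=telemetry.observe();R=Ro.from_euler('xyz',s["orientation"]).as_matrix()
print(s["clock"],s["tcp_pos"].round(4),np.degrees(s["orientation"]).round(2),s["force"].round(2),s["grip_width"].round(4),manip.nose_length)
if len(sys.argv)>1:
    print("delta tool",(R.T@(np.array(eval(sys.argv[1]))-s["tcp_pos"])).round(4))
d=s["tcp_pos"][:2]-[.571,-.067]; print("polar",np.hypot(*d),np.degrees(np.arctan2(d[1],d[0])))
E
python3 t.py "[.4556,-.1705,.2447]"; python3 -c "
from cell import optics
print(optics.capture('wrist')['hand_eye'])"
```

```text
[[ 6.58300639e-04 -9.64968438e-01 -2.62365166e-01  6.62705807e-02]
 [ 9.99999687e-01  5.20195144e-04  5.95843345e-04  1.14820162e-03]
 [-4.38488937e-04 -2.62365476e-01  9.64968479e-01 -1.28220628e-01]
 [ 0.00000000e+00  0.00000000e+00  0.00000000e+00  1.00000000e+00]]Traceback (most recent call last):
  File "t.py", line 5, in <module>
    print(s["clock"],s["tcp_pos"].round(4),np.degrees(s["orientation"]).round(2),s["force"].round(2),s["grip_width"].round(4),manip.nose_length)
                                                                                                     ^^^^^^^^^^^^^^^^^^^^^
AttributeError: 'float' object has no attribute 'round'
```

play_rows:
  increments:
    - {"ax":0,"ay":0,"az":-2,"x":0.012,"y":-0.0105,"z":0,"jaw":0.3}
    - {"ax":0,"ay":0,"az":-5,"x":0.036,"y":-0.0315,"z":0,"jaw":0.5}
    - {"ax":0,"ay":0,"az":-9,"x":0.065,"y":-0.057,"z":0,"jaw":0.5}
    - {"ax":0,"ay":0,"az":-13,"x":0.095,"y":-0.083,"z":0,"jaw":0.5}
    - {"ax":0,"ay":0,"az":-17,"x":0.125,"y":-0.109,"z":0,"jaw":0.5}
    - {"ax":0,"ay":0,"az":-21,"x":0.155,"y":-0.135,"z":0,"jaw":0.5}
    - {"ax":0,"ay":0,"az":-25,"x":0.185,"y":-0.161,"z":0,"jaw":0.5}
    - {"ax":0,"ay":0,"az":-27.9,"x":0.21,"y":-0.183,"z":0,"jaw":0.5}

```text
clock: 0.82
tcp_pos: [0.3117, -0.3756, 0.2452]
orientation: [-3.141, -0.0, 0.736]
force: [0.7, 0.2, -0.1]
grip_width: 0.0424
```

```bash
sed -i 's/s\["grip_width"\].round(4)/s["grip_width"]/' t.py; python3 t.py "[.4556,-.1705,.2447]"
```

```text
0.8167 [ 0.3117 -0.3756  0.2452] [-1.7997e+02 -2.0000e-02  4.2160e+01] [ 0.74  0.22 -0.13] 0.042429776656139846 0.014
delta tool [ 0.2443 -0.0554  0.0006]
polar 0.40307927086847467 -130.0428695874788
```

play_rows:
  increments:
    - {"ax":0,"ay":0,"az":0,"x":0.03,"y":-0.007,"z":0,"jaw":0.5}
    - {"ax":0,"ay":0,"az":0,"x":0.065,"y":-0.015,"z":0.01,"jaw":0.5}
    - {"ax":0,"ay":0,"az":0,"x":0.1,"y":-0.023,"z":0.025,"jaw":0.5}
    - {"ax":0,"ay":0,"az":0,"x":0.135,"y":-0.031,"z":0.045,"jaw":0.5}
    - {"ax":0,"ay":0,"az":0,"x":0.17,"y":-0.039,"z":0.065,"jaw":0.5}
    - {"ax":0,"ay":0,"az":0,"x":0.205,"y":-0.047,"z":0.08,"jaw":0.5}
    - {"ax":0,"ay":0,"az":0,"x":0.235,"y":-0.053,"z":0.09,"jaw":0.5}
    - {"ax":0,"ay":0,"az":0,"x":0.244,"y":-0.055,"z":0.09,"jaw":0.5}

```text
clock: 1.48
tcp_pos: [0.4565, -0.1705, 0.1534]
orientation: [-3.139, 0.0, 0.734]
force: [-1.6, 0.3, -1.1]
grip_width: 0.0426
```

```bash
python3 t.py "[.4556,-.1705,.075]"; python3 - <<'E'
from cell import optics
import cv2
cv2.imwrite("pics/w1.png",optics.capture("wrist")["pixels"][:,:,::-1])
cv2.imwrite("pics/s1.png",optics.capture("scene")["pixels"][:,:,::-1])
E
```

```text
1.4833 [ 0.4565 -0.1705  0.1534] [-1.7983e+02  2.0000e-02  4.2060e+01] [-1.59  0.33 -1.1 ] 0.042569631697095045 0.014
delta tool [-0.0007 -0.0004  0.0784]
polar 0.15432975765581636 -137.88427720063456
```

View pics/w1.png

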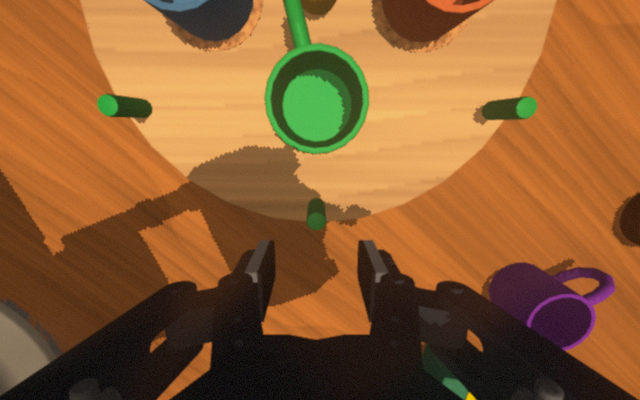

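View pics/s1.png

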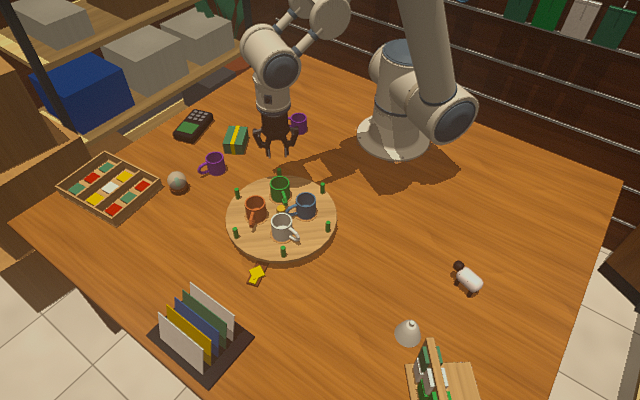

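play_rows:
  increments:
    - {"ax":0,"ay":0,"az":0,"x":0,"y":0,"z":0.012,"jaw":0.5}
    - {"ax":0,"ay":0,"az":0,"x":0,"y":0,"z":0.026,"jaw":0.5}
    - {"ax":0,"ay":0,"az":0,"x":0,"y":0,"z":0.04,"jaw":0.5}
    - {"ax":0,"ay":0,"az":0,"x":0,"y":0,"z":0.054,"jaw":0.5}
    - {"ax":0,"ay":0,"az":0,"x":0,"y":0,"z":0.065,"jaw":0.5}
    - {"ax":0,"ay":0,"az":0,"x":0,"y":0,"z":0.073,"jaw":0.5}
    - {"ax":0,"ay":0,"az":0,"x":0,"y":0,"z":0.077,"jaw":0.5}
    - {"ax":0,"ay":0,"az":0,"x":0,"y":0,"z":0.077,"jaw":0.5}

```text
clock: 2.25
tcp_pos: [0.4552, -0.1745, 0.078]
orientation: [-3.141, 0.0, 0.731]
force: [-0.8, 0.6, 0.2]
grip_width: 0.0429
```

```bash
python3 t.py; python3 - <<'E'
from cell import optics
import cv2
cv2.imwrite("pics/w2.png",optics.capture("wrist")["pixels"][:,:,::-1])
import numpy as np
for p in range(0,18,2):
  a=np.radians(p);print(p,round(.155*(1-np.cos(a)),4),round(.155*np.sin(a),4))
E
```

```text
2.25 [ 0.4552 -0.1745  0.078 ] [-1.7996e+02  2.0000e-02  4.1880e+01] [-0.82  0.63  0.17] 0.04291000862486196 0.014
polar 0.15802723629467466 -137.12350678142218
0 0.0 0.0
2 0.0001 0.0054
4 0.0004 0.0108
6 0.0008 0.0162
8 0.0015 0.0216
10 0.0024 0.0269
12 0.0034 0.0322
14 0.0046 0.0375
16 0.006 0.0427
```

View pics/w2.png

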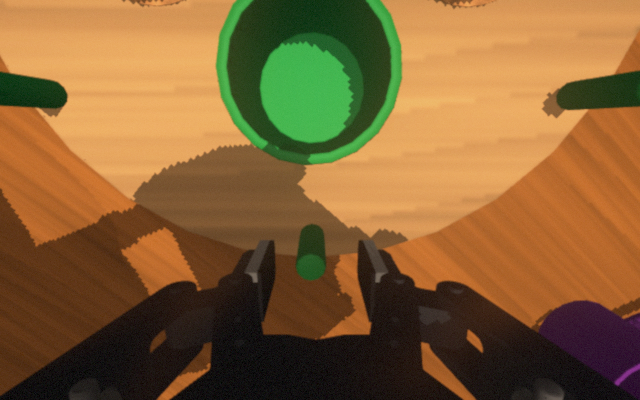

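play_rows:
  increments:
    - {"ax":0,"ay":0,"az":-1,"x":0,"y":0.0027,"z":0,"jaw":0.5}
    - {"ax":0,"ay":0,"az":-2,"x":0.0001,"y":0.0054,"z":0,"jaw":0.5}
    - {"ax":0,"ay":0,"az":-4,"x":0.0004,"y":0.0108,"z":0,"jaw":0.5}
    - {"ax":0,"ay":0,"az":-6,"x":0.0008,"y":0.0162,"z":0,"jaw":0.5}
    - {"ax":0,"ay":0,"az":-8,"x":0.0015,"y":0.0216,"z":0,"jaw":0.5}
    - {"ax":0,"ay":0,"az":-10,"x":0.0024,"y":0.0269,"z":0,"jaw":0.5}
    - {"ax":0,"ay":0,"az":-12,"x":0.0034,"y":0.0322,"z":0,"jaw":0.5}
    - {"ax":0,"ay":0,"az":-14,"x":0.0046,"y":0.0375,"z":0,"jaw":0.5}

```text
clock: 2.97
tcp_pos: [0.4846, -0.1991, 0.0788]
orientation: [3.141, -0.0, 0.979]
force: [-0.7, 1.4, 0.6]
grip_width: 0.0428
```

```bash
python3 t.py; python3 - <<'E'
from cell import optics
import cv2
cv2.imwrite("pics/w3.png",optics.capture("wrist")["pixels"][:,:,::-1])
E
```

```text
2.9667 [ 0.4846 -0.1991  0.0788] [ 1.7998e+02 -1.0000e-02  5.6100e+01] [-0.65  1.4   0.58] 0.04276506128561976 0.014
polar 0.1578596046133558 -123.19854498864225
```

View pics/w3.png

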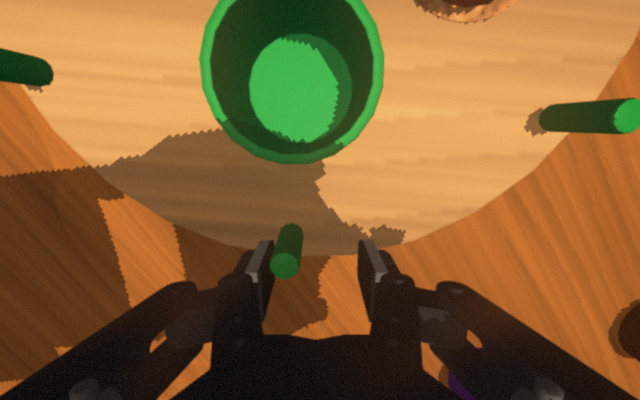

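play_rows:
  increments:
    - {"ax":0,"ay":0,"az":-2,"x":0.0001,"y":0.0054,"z":0,"jaw":0.5}
    - {"ax":0,"ay":0,"az":-4,"x":0.0004,"y":0.0108,"z":0,"jaw":0.5}
    - {"ax":0,"ay":0,"az":-6,"x":0.0009,"y":0.0162,"z":0,"jaw":0.5}
    - {"ax":0,"ay":0,"az":-8,"x":0.0015,"y":0.0217,"z":0,"jaw":0.5}
    - {"ax":0,"ay":0,"az":-10,"x":0.0024,"y":0.0271,"z":0,"jaw":0.5}
    - {"ax":0,"ay":0,"az":-12,"x":0.0034,"y":0.0324,"z":0,"jaw":0.5}
    - {"ax":0,"ay":0,"az":-14,"x":0.0046,"y":0.0377,"z":0,"jaw":0.5}
    - {"ax":0,"ay":0,"az":-16,"x":0.006,"y":0.043,"z":0,"jaw":0.5}

```text
clock: 3.68
tcp_pos: [0.5233, -0.218, 0.0786]
orientation: [-3.142, -0.0, 1.257]
force: [-0.7, 1.4, -0.6]
grip_width: 0.0429
```

play_rows:
  increments:
    - {"ax":0,"ay":0,"az":-2,"x":0.0001,"y":0.0054,"z":0,"jaw":0.5}
    - {"ax":0,"ay":0,"az":-4,"x":0.0004,"y":0.0108,"z":0,"jaw":0.5}
    - {"ax":0,"ay":0,"az":-6,"x":0.0009,"y":0.0162,"z":0,"jaw":0.5}
    - {"ax":0,"ay":0,"az":-8,"x":0.0015,"y":0.0217,"z":0,"jaw":0.5}
    - {"ax":0,"ay":0,"az":-10,"x":0.0024,"y":0.0271,"z":0,"jaw":0.5}
    - {"ax":0,"ay":0,"az":-12,"x":0.0034,"y":0.0324,"z":0,"jaw":0.5}
    - {"ax":0,"ay":0,"az":-14,"x":0.0046,"y":0.0377,"z":0,"jaw":0.5}
    - {"ax":0,"ay":0,"az":-16,"x":0.006,"y":0.043,"z":0,"jaw":0.5}

```text
clock: 4.35
tcp_pos: [0.566, -0.2255, 0.0786]
orientation: [-3.141, -0.0, 1.536]
force: [-1.6, 1.0, 0.2]
grip_width: 0.0429
```

```bash
python3 t.py; python3 - <<'E'
from cell import optics
import cv2,numpy as np
a=optics.capture("wrist")["pixels"][:,:,::-1]
b=optics.capture("scene")["pixels"][:,:,::-1]
cv2.imwrite("pics/w4.png",np.vstack([a[:290],b[100:390]]))
E
```

```text
4.35 [ 0.566  -0.2255  0.0786] [-179.99   -0.     88.03] [-1.6   1.03  0.22] 0.042871836771638264 0.014
polar 0.1586103809256721 -91.82362445297059
```

View pics/w4.png

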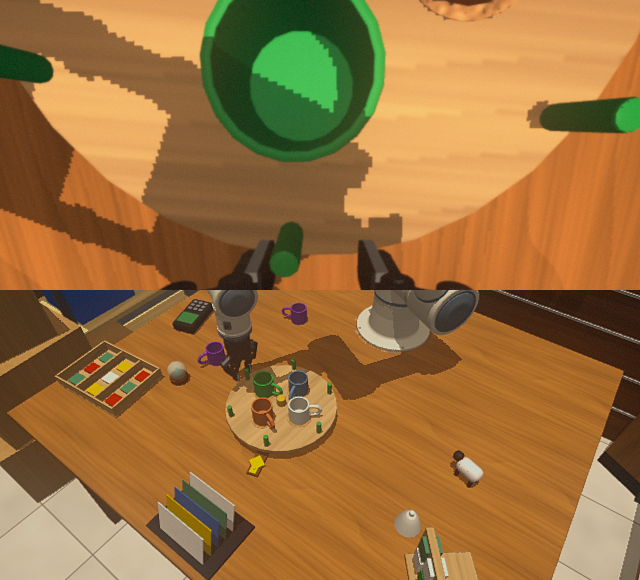

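play_rows:
  increments:
    - {"ax":0,"ay":0,"az":-2,"x":0.0001,"y":0.0054,"z":0,"jaw":0.5}
    - {"ax":0,"ay":0,"az":-4,"x":0.0004,"y":0.0108,"z":0,"jaw":0.5}
    - {"ax":0,"ay":0,"az":-6,"x":0.0009,"y":0.0162,"z":0,"jaw":0.5}
    - {"ax":0,"ay":0,"az":-8,"x":0.0015,"y":0.0217,"z":0,"jaw":0.5}
    - {"ax":0,"ay":0,"az":-10,"x":0.0024,"y":0.0271,"z":0,"jaw":0.5}
    - {"ax":0,"ay":0,"az":-12,"x":0.0034,"y":0.0324,"z":0,"jaw":0.5}
    - {"ax":0,"ay":0,"az":-14,"x":0.0046,"y":0.0377,"z":0,"jaw":0.5}
    - {"ax":0,"ay":0,"az":-16,"x":0.006,"y":0.043,"z":0,"jaw":0.5}

```text
clock: 5.12
tcp_pos: [0.6088, -0.221, 0.0784]
orientation: [-3.141, -0.0, 1.814]
force: [-1.5, 0.3, -0.2]
grip_width: 0.0427
```

play_rows:
  increments:
    - {"ax":0,"ay":0,"az":-2,"x":0.0001,"y":0.0054,"z":0,"jaw":0.5}
    - {"ax":0,"ay":0,"az":-4,"x":0.0004,"y":0.0108,"z":0,"jaw":0.5}
    - {"ax":0,"ay":0,"az":-6,"x":0.0009,"y":0.0162,"z":0,"jaw":0.5}
    - {"ax":0,"ay":0,"az":-8,"x":0.0015,"y":0.0217,"z":0,"jaw":0.5}
    - {"ax":0,"ay":0,"az":-10,"x":0.0024,"y":0.0271,"z":0,"jaw":0.5}
    - {"ax":0,"ay":0,"az":-12,"x":0.0034,"y":0.0324,"z":0,"jaw":0.5}
    - {"ax":0,"ay":0,"az":-14,"x":0.0046,"y":0.0377,"z":0,"jaw":0.5}
    - {"ax":0,"ay":0,"az":-16,"x":0.006,"y":0.043,"z":0,"jaw":0.5}

```text
clock: 5.78
tcp_pos: [0.649, -0.2049, 0.0784]
orientation: [-3.141, -0.0, 2.093]
force: [-2.3, -0.1, 0.2]
grip_width: 0.0426
```

```bash
python3 t.py; python3 - <<'E'
from cell import optics
import cv2,numpy as np
a=optics.capture("wrist")["pixels"][:,:,::-1]
b=optics.capture("scene")["pixels"][:,:,::-1]
cv2.imwrite("pics/w5.png",np.vstack([a[:290],b[100:390]]))
E
```

```text
5.7833 [ 0.649  -0.2049  0.0784] [-1.7997e+02 -2.0000e-02  1.1994e+02] [-2.29 -0.07  0.25] 0.04264421823886455 0.014
polar 0.15841207702436674 -60.506530306827315
```

View pics/w5.png

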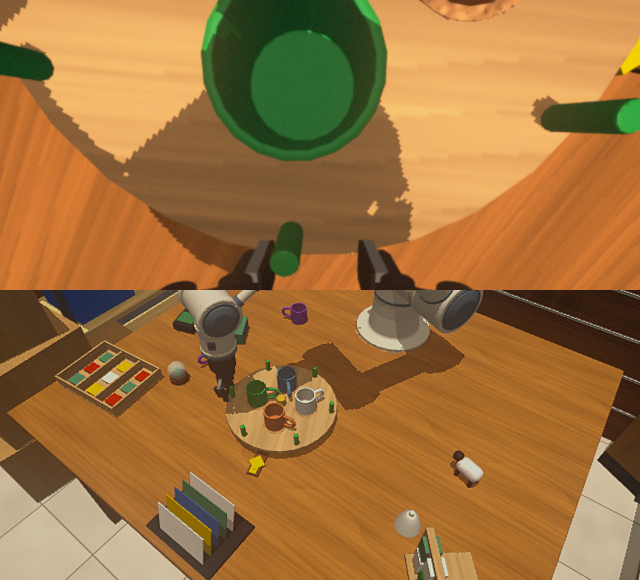

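play_rows:
  increments:
    - {"ax":0,"ay":0,"az":-2,"x":0.0001,"y":0.0054,"z":0,"jaw":0.5}
    - {"ax":0,"ay":0,"az":-4,"x":0.0004,"y":0.0108,"z":0,"jaw":0.5}
    - {"ax":0,"ay":0,"az":-6,"x":0.0009,"y":0.0162,"z":0,"jaw":0.5}
    - {"ax":0,"ay":0,"az":-8,"x":0.0015,"y":0.0217,"z":0,"jaw":0.5}
    - {"ax":0,"ay":0,"az":-10,"x":0.0024,"y":0.0271,"z":0,"jaw":0.5}
    - {"ax":0,"ay":0,"az":-12,"x":0.0034,"y":0.0324,"z":0,"jaw":0.5}
    - {"ax":0,"ay":0,"az":-14,"x":0.0046,"y":0.0377,"z":0,"jaw":0.5}
    - {"ax":0,"ay":0,"az":-16,"x":0.006,"y":0.043,"z":0,"jaw":0.5}

```text
clock: 6.55
tcp_pos: [0.6831, -0.1785, 0.0783]
orientation: [-3.141, -0.0, 2.371]
force: [-1.5, -0.6, 0.7]
grip_width: 0.0424
```

play_rows:
  increments:
    - {"ax":0,"ay":0,"az":-2,"x":0.0001,"y":0.0054,"z":0,"jaw":0.5}
    - {"ax":0,"ay":0,"az":-4,"x":0.0004,"y":0.0108,"z":0,"jaw":0.5}
    - {"ax":0,"ay":0,"az":-6,"x":0.0009,"y":0.0162,"z":0,"jaw":0.5}
    - {"ax":0,"ay":0,"az":-8,"x":0.0015,"y":0.0217,"z":0,"jaw":0.5}
    - {"ax":0,"ay":0,"az":-10,"x":0.0024,"y":0.0271,"z":0,"jaw":0.5}
    - {"ax":0,"ay":0,"az":-12,"x":0.0034,"y":0.0324,"z":0,"jaw":0.5}
    - {"ax":0,"ay":0,"az":-14,"x":0.0046,"y":0.0377,"z":0,"jaw":0.5}
    - {"ax":0,"ay":0,"az":-16,"x":0.006,"y":0.043,"z":0,"jaw":0.5}

```text
clock: 7.22
tcp_pos: [0.7088, -0.1435, 0.0784]
orientation: [-3.141, -0.0, 2.651]
force: [-0.5, -1.3, -0.3]
grip_width: 0.0428
```

play_rows:
  increments:
    - {"ax":0,"ay":0,"az":-2,"x":0.0001,"y":0.0054,"z":0,"jaw":0.5}
    - {"ax":0,"ay":0,"az":-4,"x":0.0004,"y":0.0108,"z":0,"jaw":0.5}
    - {"ax":0,"ay":0,"az":-6,"x":0.0009,"y":0.0162,"z":0,"jaw":0.5}
    - {"ax":0,"ay":0,"az":-8,"x":0.0015,"y":0.0217,"z":0,"jaw":0.5}
    - {"ax":0,"ay":0,"az":-10,"x":0.0024,"y":0.0271,"z":0,"jaw":0.5}
    - {"ax":0,"ay":0,"az":-12,"x":0.0034,"y":0.0324,"z":0,"jaw":0.5}
    - {"ax":0,"ay":0,"az":-14,"x":0.0046,"y":0.0377,"z":0,"jaw":0.5}
    - {"ax":0,"ay":0,"az":-16,"x":0.006,"y":0.043,"z":0,"jaw":0.5}

```text
clock: 7.88
tcp_pos: [0.7239, -0.1028, 0.0784]
orientation: [-3.141, 0.0, 2.93]
force: [-0.4, -0.8, -1.7]
grip_width: 0.0427
```

```bash
python3 t.py; python3 - <<'E'
from cell import optics
import cv2,numpy as np
a=optics.capture("wrist")["pixels"][:,:,::-1]
b=optics.capture("scene")["pixels"][:,:,::-1]
cv2.imwrite("pics/w6.png",np.vstack([a[:290],b[100:390]]))
E
```

```text
7.8833 [ 0.7239 -0.1028  0.0784] [-1.7998e+02  2.0000e-02  1.6788e+02] [-0.44 -0.77 -1.66] 0.042662292622446966 0.014
polar 0.15707443627182435 -13.185387617704231
```

View pics/w6.png

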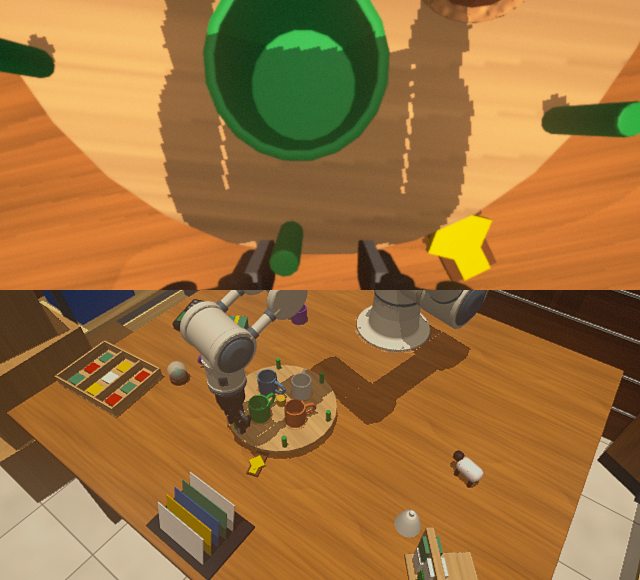

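play_rows:
  increments:
    - {"ax":0,"ay":0,"az":-2,"x":0.0001,"y":0.0054,"z":0,"jaw":0.5}
    - {"ax":0,"ay":0,"az":-4,"x":0.0004,"y":0.0108,"z":0,"jaw":0.5}
    - {"ax":0,"ay":0,"az":-6,"x":0.0009,"y":0.0162,"z":0,"jaw":0.5}
    - {"ax":0,"ay":0,"az":-8,"x":0.0015,"y":0.0217,"z":0,"jaw":0.5}
    - {"ax":0,"ay":0,"az":-10,"x":0.0024,"y":0.0271,"z":0,"jaw":0.5}
    - {"ax":0,"ay":0,"az":-12,"x":0.0034,"y":0.0324,"z":0,"jaw":0.5}
    - {"ax":0,"ay":0,"az":-14,"x":0.0046,"y":0.0377,"z":0,"jaw":0.5}
    - {"ax":0,"ay":0,"az":-16,"x":0.006,"y":0.043,"z":0,"jaw":0.5}

```text
clock: 8.65
tcp_pos: [0.7272, -0.0597, 0.0784]
orientation: [-3.141, 0.0, -3.075]
force: [1.3, -1.9, -0.8]
grip_width: 0.0426
```

play_rows:
  increments:
    - {"ax":0,"ay":0,"az":-2,"x":0.0001,"y":0.0054,"z":0,"jaw":0.5}
    - {"ax":0,"ay":0,"az":-4,"x":0.0004,"y":0.0108,"z":0,"jaw":0.5}
    - {"ax":0,"ay":0,"az":-6,"x":0.0009,"y":0.0162,"z":0,"jaw":0.5}
    - {"ax":0,"ay":0,"az":-8,"x":0.0015,"y":0.0217,"z":0,"jaw":0.5}
    - {"ax":0,"ay":0,"az":-10,"x":0.0024,"y":0.0271,"z":0,"jaw":0.5}
    - {"ax":0,"ay":0,"az":-12,"x":0.0034,"y":0.0324,"z":0,"jaw":0.5}
    - {"ax":0,"ay":0,"az":-13,"x":0.004,"y":0.0351,"z":0,"jaw":0.5}
    - {"ax":0,"ay":0,"az":-13,"x":0.004,"y":0.0351,"z":0,"jaw":0.5}

```text
clock: 9.32
tcp_pos: [0.7206, -0.0243, 0.0784]
orientation: [3.141, -0.0, -2.847]
force: [-0.6, 0.2, 0.6]
grip_width: 0.0427
```

```bash
python3 t.py; python3 - <<'E'
from cell import optics
import cv2,numpy as np
from h import *
a=optics.capture("wrist")["pixels"][:,:,::-1]
b=optics.capture("scene"); t=optics.capture("top")
cv2.imwrite("pics/w7.png",np.vstack([a[:290],b["pixels"][100:390,:,::-1]]))
cv2.imwrite("pics/t7.png",cv2.resize(t["pixels"][75:225,240:440,::-1],None,fx=4,fy=4))
for cen,s in green(t,(280,95,412,220)): print("top",cen,s,w(t,cen,.066).round(4))
for cen,s in green(b,(220,160,345,280)): print("scene",cen,s,w(b,cen,.066).round(4))
E
```

```text
9.3167 [ 0.7206 -0.0243  0.0784] [ 1.7999e+02 -1.0000e-02 -1.6312e+02] [-0.63  0.19  0.65] 0.042666892246113274 0.014
polar 0.15556287740167385 15.931051120947108
top [384.86956522 125.26086957] [382 123   6   6  23] [ 0.6711 -0.1819  0.066 ]
top [394.7826087  175.60869565] [392 173   6   6  23] [ 0.5215 -0.2122  0.066 ]
scene [303.5 172.2] [302 171   4   3  10] [ 0.4082 -0.1068  0.066 ]
scene [303.6875 178.1875] [303 175   3   7  16] [ 0.4292 -0.0899  0.066 ]
scene [331.91304348 205.30434783] [330 201   4  11  23] [0.4688 0.0468 0.066 ]
scene [228.5 208. ] [227 207   4   3  12] [ 0.6619 -0.1933  0.066 ]
scene [273.18881119 218.34265734] [269 206  10  25 143] [ 0.6127 -0.0615  0.066 ]
scene [229.52631579 213.78947368] [228 211   4   7  19] [ 0.6763 -0.1752  0.066 ]
scene [309.22222222 239.5       ] [307 238   5   4  18] [0.6107 0.0682 0.066 ]
scene [253.86666667 243.2       ] [252 241   5   6  15] [ 0.7127 -0.0472  0.066 ]
scene [309.42105263 245.42105263] [308 243   4   6  19] [0.6265 0.0808 0.066 ]
```

View pics/w7.png

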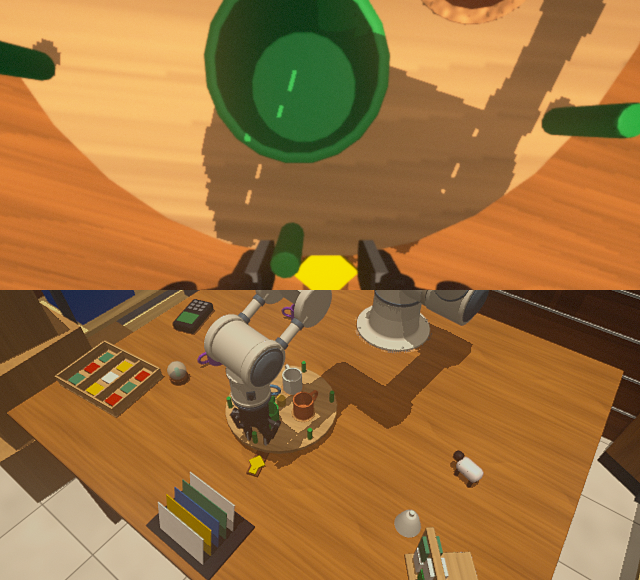

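View pics/t7.png

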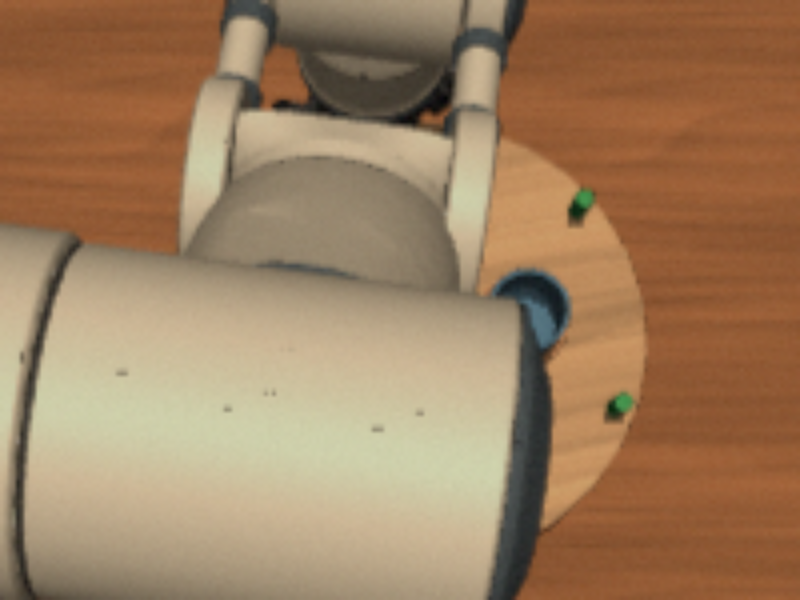

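play_rows:
  increments:
    - {"ax":0,"ay":0,"az":-1,"x":0,"y":0.0027,"z":0,"jaw":0.5}
    - {"ax":0,"ay":0,"az":-2.5,"x":0.0001,"y":0.0068,"z":0,"jaw":0.5}
    - {"ax":0,"ay":0,"az":-4,"x":0.0004,"y":0.0109,"z":0,"jaw":0.5}
    - {"ax":0,"ay":0,"az":-5.5,"x":0.0007,"y":0.015,"z":0,"jaw":0.5}
    - {"ax":0,"ay":0,"az":-6.5,"x":0.001,"y":0.0177,"z":0,"jaw":0.5}
    - {"ax":0,"ay":0,"az":-7.4,"x":0.0013,"y":0.0201,"z":0,"jaw":0.5}
    - {"ax":0,"ay":0,"az":-7.4,"x":0.0013,"y":0.0201,"z":0,"jaw":0.5}
    - {"ax":0,"ay":0,"az":-7.4,"x":0.0013,"y":0.0201,"z":0,"jaw":0.5}

```text
clock: 10.13
tcp_pos: [0.7136, -0.0053, 0.0783]
orientation: [3.141, -0.0, -2.717]
force: [0.4, 0.0, 0.3]
grip_width: 0.0429
```

```bash
python3 t.py; cat > m.py <<'E'
from cell import optics
import sys
from h import *
t=optics.capture("top"); a=optics.capture("wrist"); n=sys.argv[1]
cv2.imwrite(f"pics/t{n}.png",cv2.resize(t["pixels"][75:225,240:440,::-1],None,fx=4,fy=4)); cv2.imwrite(f"pics/w{n}.png",a["pixels"][:,:,::-1])
for cen,s in green(t,(280,95,412,220)):
    p=w(t,cen,.066)[:2]-[.571,-.067]; print("top",cen.round(1),s[4],np.hypot(*p).round(4),np.degrees(np.arctan2(p[1],p[0])).round(2))
E
python3 m.py 8
```

```text
10.1333 [ 0.7136 -0.0053  0.0783] [ 1.7999e+02 -1.0000e-02 -1.5566e+02] [0.36 0.01 0.27] 0.04289690849442714 0.014
polar 0.15542748664871212 23.400036554538346
top [380.2 120.7] 25 0.152 -41.56
top [396.7 168.8] 21 0.1534 -101.0
```

View pics/w8.png

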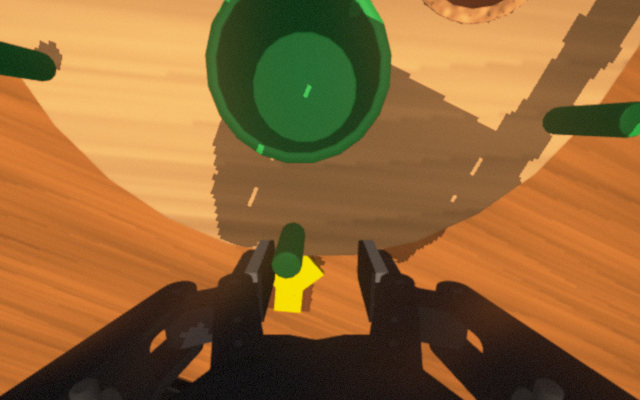

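play_rows:
  increments:
    - {"ax":0,"ay":0,"az":0,"x":0,"y":-0.003,"z":0,"jaw":0.5}
    - {"ax":0,"ay":0,"az":0,"x":0,"y":-0.007,"z":0,"jaw":0.5}
    - {"ax":0,"ay":0,"az":0,"x":0,"y":-0.009,"z":0,"jaw":0.5}
    - {"ax":0,"ay":0,"az":0,"x":0,"y":-0.009,"z":0,"jaw":0.5}
    - {"ax":0,"ay":0,"az":0,"x":0,"y":-0.009,"z":-0.02,"jaw":0.5}
    - {"ax":0,"ay":0,"az":0,"x":0,"y":-0.009,"z":-0.05,"jaw":0.5}
    - {"ax":0,"ay":0,"az":0,"x":0,"y":-0.009,"z":-0.085,"jaw":0.5}
    - {"ax":0,"ay":0,"az":0,"x":0,"y":-0.009,"z":-0.12,"jaw":0.5}

```text
clock: 10.9
tcp_pos: [0.717, -0.0138, 0.1992]
orientation: [3.141, -0.001, -2.717]
force: [1.1, -0.1, -0.1]
grip_width: 0.0427
```

play_rows:
  increments:
    - {"ax":0,"ay":0,"az":0,"x":0,"y":0,"z":-0.03,"jaw":0.5}
    - {"ax":0,"ay":0,"az":0,"x":0.01,"y":-0.022,"z":-0.05,"jaw":0.5}
    - {"ax":0,"ay":0,"az":0,"x":0.025,"y":-0.055,"z":-0.06,"jaw":0.5}
    - {"ax":0,"ay":0,"az":0,"x":0.04,"y":-0.088,"z":-0.06,"jaw":0.5}
    - {"ax":0,"ay":0,"az":0,"x":0.055,"y":-0.121,"z":-0.06,"jaw":0.5}
    - {"ax":0,"ay":0,"az":0,"x":0.07,"y":-0.155,"z":-0.06,"jaw":0.5}
    - {"ax":0,"ay":0,"az":0,"x":0.085,"y":-0.188,"z":-0.06,"jaw":0.5}
    - {"ax":0,"ay":0,"az":0,"x":0.1,"y":-0.22,"z":-0.06,"jaw":0.5}

```text
clock: 11.57
tcp_pos: [0.7167, -0.2574, 0.2583]
orientation: [3.142, 0.0, -2.717]
force: [0.7, -0.7, 0.3]
grip_width: 0.0428
```

play_rows:
  increments:
    - {"ax":0,"ay":0,"az":0,"x":0.015,"y":-0.033,"z":0,"jaw":0.5}
    - {"ax":0,"ay":0,"az":0,"x":0.03,"y":-0.066,"z":0,"jaw":0.5}
    - {"ax":0,"ay":0,"az":0,"x":0.045,"y":-0.099,"z":0,"jaw":0.5}
    - {"ax":0,"ay":0,"az":0,"x":0.06,"y":-0.132,"z":0,"jaw":0.5}
    - {"ax":0,"ay":0,"az":0,"x":0.075,"y":-0.165,"z":0,"jaw":0.5}
    - {"ax":0,"ay":0,"az":0,"x":0.08,"y":-0.18,"z":0,"jaw":0.5}
    - {"ax":0,"ay":0,"az":0,"x":0.08,"y":-0.18,"z":0,"jaw":0.5}
    - {"ax":0,"ay":0,"az":0,"x":0.08,"y":-0.18,"z":0,"jaw":0.5}

```text
clock: 12.23
tcp_pos: [0.7178, -0.4533, 0.2575]
orientation: [3.141, -0.0, -2.719]
force: [0.8, 0.0, -0.4]
grip_width: 0.0426
```

```bash
python3 t.py; python3 m.py 9
```

```text
12.2333 [ 0.7178 -0.4533  0.2575] [ 1.7996e+02 -1.0000e-02 -1.5576e+02] [ 0.82  0.02 -0.35] 0.042633275521873765 0.014
polar 0.413298846266298 -69.19385950083584
top [329.9 109.7] 25 0.1527 18.63
top [334.1 131.2] 144 0.0874 23.8
top [295.2 147.2] 22 0.1528 78.63
top [310.6 196.1] 17 0.1526 138.49
```

View pics/t9.png

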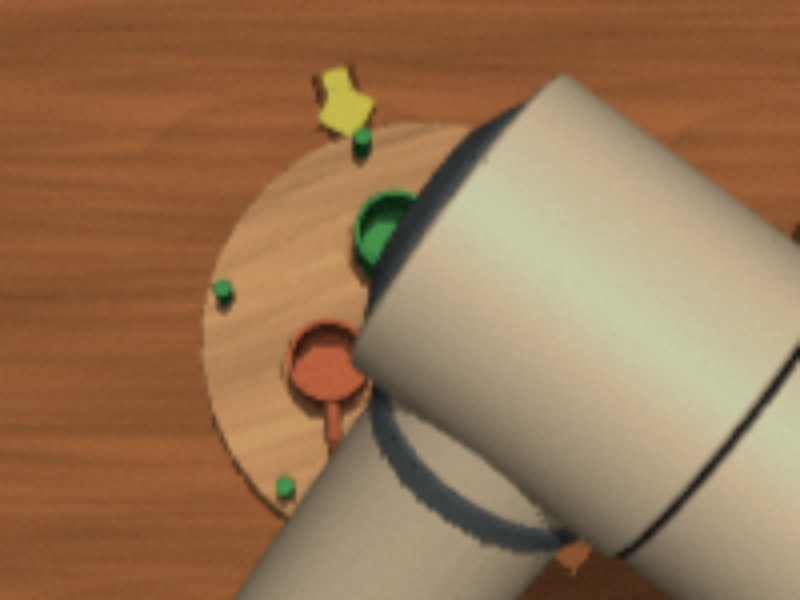

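play_rows:
  increments:
    - {"ax":0,"ay":0,"az":0,"x":0.02,"y":0,"z":0,"jaw":0.5}
    - {"ax":0,"ay":0,"az":0,"x":0.055,"y":0,"z":0,"jaw":0.5}
    - {"ax":0,"ay":0,"az":0,"x":0.09,"y":0,"z":0,"jaw":0.5}
    - {"ax":0,"ay":0,"az":0,"x":0.125,"y":0,"z":0,"jaw":0.5}
    - {"ax":0,"ay":0,"az":0,"x":0.16,"y":0,"z":0,"jaw":0.5}
    - {"ax":0,"ay":0,"az":0,"x":0.195,"y":0,"z":0,"jaw":0.5}
    - {"ax":0,"ay":0,"az":0,"x":0.23,"y":0,"z":0,"jaw":0.5}
    - {"ax":0,"ay":0,"az":0,"x":0.265,"y":0,"z":0,"jaw":0.5}

```text
clock: 13.0
tcp_pos: [0.476, -0.5605, 0.259]
orientation: [-3.141, 0.0, -2.715]
force: [0.4, -1.0, -0.4]
grip_width: 0.0428
```

play_rows:
  increments:
    - {"ax":0,"ay":0,"az":0,"x":0.035,"y":0,"z":0,"jaw":0.5}
    - {"ax":0,"ay":0,"az":0,"x":0.07,"y":0,"z":0,"jaw":0.5}
    - {"ax":0,"ay":0,"az":0,"x":0.105,"y":0,"z":0,"jaw":0.5}
    - {"ax":0,"ay":0,"az":0,"x":0.14,"y":0,"z":0,"jaw":0.5}
    - {"ax":0,"ay":0,"az":0,"x":0.17,"y":0,"z":0,"jaw":0.5}
    - {"ax":0,"ay":0,"az":0,"x":0.19,"y":0,"z":0,"jaw":0.5}
    - {"ax":0,"ay":0,"az":0,"x":0.2,"y":0,"z":0,"jaw":0.5}
    - {"ax":0,"ay":0,"az":0,"x":0.2,"y":0,"z":0,"jaw":0.5}

```text
clock: 13.67
tcp_pos: [0.3253, -0.6288, 0.2562]
orientation: [-3.137, -0.04, -2.785]
force: [0.6, 0.3, -0.1]
grip_width: 0.0423
```

```bash
python3 t.py; python3 m.py 10
```

```text
13.6667 [ 0.3253 -0.6288  0.2562] [-179.72   -2.28 -159.55] [ 0.56  0.28 -0.11] 0.04233439100311351 0.014
polar 0.6132310691323419 -113.62192724767576
top [329.8 109.9] 28 0.1522 18.85
top [380.2 120.6] 24 0.1522 -41.49
top [339.1 135.5] 418 0.0704 16.62
top [295.2 147.3] 23 0.1526 78.7
top [396.6 168.9] 22 0.1532 -101.12
top [310.6 196.1] 17 0.1526 138.49
top [362.  207.5] 18 0.1534 -160.94
```

View pics/t10.png

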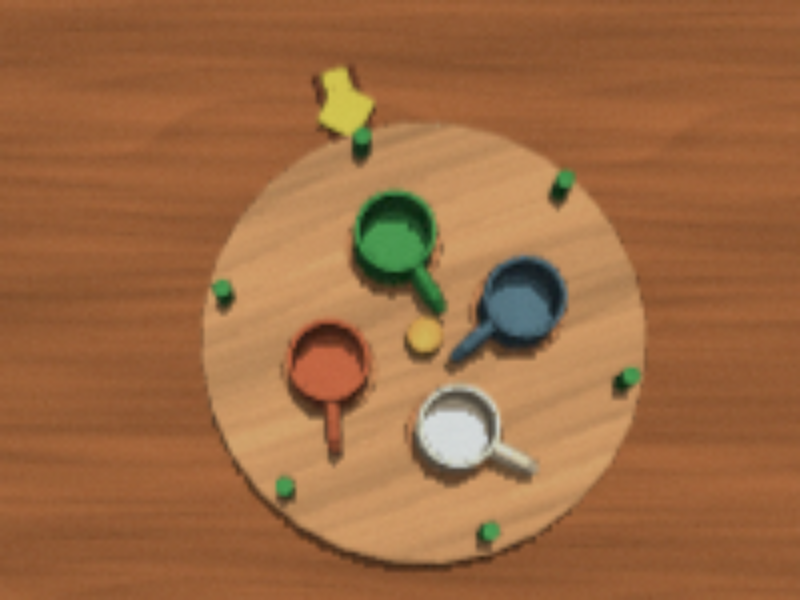

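```bash
python3 - <<'E'
from h import *
from cell import telemetry,manip
c=np.load("top.npz")
f=np.radians(18.5); f=.074*np.array([np.cos(f),np.sin(f)])
p=w(c,(240+395/4-.4,75+233/4-.4),.105)[:2]-[.571,-.067]; print(p,np.hypot(*p),np.degrees(np.arctan2(p[1],p[0])),np.linalg.norm(p-f))
print(telemetry.observe()["joint_velocities"].round(3)); manip.job_done()
E
```

```text
[0.06646501 0.02358123] 0.07052426187627492 19.534264315987684 0.0037123111618078924
[ 0.008  0.001 -0.003  0.002  0.004  0.003]
the job is handed in; nothing more can be done
```

The green mug now stands at the front behind the yellow marker, and I've handed the job in at about 14 s of the 64 s allowed. I placed the half-open fingers around the rim peg nearest the green mug. I then pushed the carousel about 157° counter-clockwise at roughly 0.4 rad/s, backed off, lifted clear and moved the arm away.

- **Green mug position:** in the last top-camera picture the peg beside the green mug is at a bearing of 18.6–18.9°, and the marker is at about 18.5°. I put the mug's centre at 19.5°, about 4 mm from the front place (15 mm allowed).
- **Mugs:** all four look upright and on their seats in that picture. The contact forces stayed at about 2 N or less in every reading.
- **At rest:** the disc did not turn when I let go; its pegs stayed within 0.3° from picture to picture. The arm was nearly still and touching nothing.
- **Other goods:** the sheep, bell, gift box and globe were not re-measured at the end. The arm's planned path stayed well clear of them.
- **Small disagreement:** on the final retreat the arm reached a limit and tilted the wrist by about 2°, away from everything.

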